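# Find the glazed levelling foot by its drag

### The arm

A 6-joint arm with a two-finger parallel gripper is mounted at the origin on a cart in front of the work surface, level with it; the furniture and walls round the work are solid. World frame = base frame: x ahead of the robot, y to its left, z up, the work surface at z = 0. Lengths are in m, angles in rad, forces in N, time in s.
With the tool pointing down it reaches from about 0.3 to 0.875 m from the base axis. Payload 6.4 kg.
Tool frame: the origin (TCP) lies at the very end of the fingers, on their centre line; the grasp point (between the pads) lies 19 mm behind it (ctrl.tcp_to_grasp is the distance from the TCP to the grasp point, in m); z points along the fingers, y is the direction in which the jaws open and shut (so a half turn about z gives the same grasp; the last joint's range is limited). The gripper opens to 85 mm and grips with 20 to 120 N. Pads are 22 mm wide; open, the fingers measure 114 mm over their backs; the gripper's body (76 mm by 85 mm) begins 54 mm behind the grasp point. The pads swing forward as they close: fully open they stand 13 mm farther back than shut.
Start: joints at [-1.312, 0.181, 1.607, -0, 1.354, -0.206], TCP at [0.258, -0.514, 0.231] pointing down, gripper open.
Joint ranges: [-2.99, 2.99], [-0.89, 2.07], [0.3, 2.58], [-1.14, 4.28], [0, 2.63], [-3.12, 3.12]. Speed limits (rad/s): [2.57, 2.57, 3.01, 3.14, 3.14, 3.14].

### API

Orientations are given as a unit quaternion [w, x, y, z].
In Python, from bench import ctrl gives the robot as it stands. The module is installed in compiled form; this text tells all that it offers.
- The arm moves only by the tool drive_tool, never from a script. Its argument "deltas" is a list of rows, each an object with "slide": the shift along the tool's x, y, z as a fraction of full scale, a list of three; "delta_rot": the turn, a rotation vector about the tool's x, y, z as a fraction of full scale, a list of three; "hand": the opening, from 0 (shut) to 1 (fully open). In form: [{"slide": [tx, ty, tz], "delta_rot": [wx, wy, wz], "hand": hand}, ...]. A call has exactly 5 rows; each row shifts and turns the commanded pose from where the row before left it, along the tool's axes as they then stand; what a row does not reach is not made up. Full scale, the value 1, is 50 mm for a shift and 180 degrees for a turn. A row lasts 1/8 s, in which the tool goes at most 62.5 mm and 10.7 degrees, less where a joint would pass 70% of its speed; a pose out of reach is approached as far as the arm can. A call with a number of a shift or a turn outside -1 to 1 is refused whole. A call with a gripper value outside its range is refused whole. The fingers move at their own pace and stop on an object; the grip force is fixed at half the most. Time passes only in rows, so rows that do not move let the fingers close, or fill a call up. It gives the time, the measured TCP pose, the force and the opening at its end, in the units of the state.
- ctrl.get_obs(): the state, without advancing time (a new reading comes with each control period).
- ctrl.camera(name): name is "side" or "top" or "wrist"; returns a dict with "frame" (384x512x3 uint8, red, green, blue), "mtx" (3x3 intrinsics, pixels), "dist" ([k1, k2, p1, p2, k3] as OpenCV has them; the pictures are not rectified), "R" (3x3) and "t" (3): a world point X has camera coordinates R X + t. Camera axes: x right, y down, z forward; pixel columns grow to the right and rows downward; lengths in m; the calibration is good to about 2 mm. A picture is of the moment at which its call begins. There is no depth.
- ctrl.hand_in(): hands the job in, once; it reports no verdict.
The state is a dict: "time_s": time; "q": joint angles; "dq": joint speeds; "joint_efforts": joint torques, N m; "eef_pos": TCP position; "eef_rot": TCP orientation; "wrist_force": force on the tool from outside, world axes, zero at the start; "torque": the same for the moment, N m; "opening": opening from 0.0 (shut) to 1.0 (fully open).
Only numpy, scipy, OpenCV 4.12 (cv2) and the standard library are available. Lean on these libraries where they do the work, as an engineer would, in place of code of your own. Each camera call takes 0.05 s, during which the arm holds its last target.

### The job

The bench shaker has been creeping because one of its three rubber-soled levelling feet has gone glazed, though all three look alike. Without lifting it, drag each foot upright over the steel plate from its ring until its whole sole is past the black line, leaning on it with about 10 N (never more than 25 N, in the tray either) to feel how hard it drags, and leave it standing there. Then stand the foot that drags least in the empty pocket of the red discard tray, fully down and let go; the other two stay past the line and everything else where it was.

Things in the scene. Friction and masses are not known exactly. Their poses are not given: they have to be found in the camera images.
- plate: steel slip plate, fixed, 160 mm along its x (away from the robot), 310 mm along its y, 6 mm thick, origin at the centre of its underside. A thin black line crosses it along its y at its x = 0; on the robot's side are three black start rings, 49 mm across, at x = -50 mm, y = +115, 0 and -115 mm, a levelling foot standing in each
- ring_1 (a point): start ring at the plate's +y. The point is 40 mm above the plate over the ring's centre: mid-sleeve of the foot that stands there at the start (within 3 mm; the point stays with the plate). Feet: 78 mm tall, 0.1 to 0.16 kg, round black rubber sole 40 mm across, 8.5 mm thick, steel cup to 13 mm, nut 23 mm wide to 18 mm, knurled round sleeve 18 mm across from 18 to 64 mm (grip here)
- ring_2 (a point): the same point over the middle start ring. All three feet: the rubber gives about 1 mm for every 10 N of press. Two soles are sound; one, in any of the rings, is glazed and under the same press drags about half as hard (true sliding friction 0.3 to 0.42, sound ones 0.64 to 0.95)
- ring_3 (a point): the same point over the start ring at the plate's -y. Fixed and tall (0.2 m and more) behind the plate, 10 to 110 mm from its far edge, stand a yellow sharps bin and a covered instrument, their fronts at about x = 0.58 and 0.63: carry things over the robot's side of the plate
- tray: red plastic discard tray, fixed, 164 mm long along its y, 88 mm wide along its x (108 mm with the two carrying lips), 20 mm high; origin at the centre of its underside. It has two round pockets 76 mm apart along its y, ringed in white; the one at -y already holds an old foot that stays there, standing 88 mm above the counter
- pocket (a point): centre of the mouth of the tray's empty pocket (the one at the tray's +y), at the tray's top, 20 mm above the counter. The pocket is 43 mm in diameter and 10 mm deep (flat floor 10 mm above the counter), so a foot standing in it has its sleeve point 30 mm above this point
- bottle: white reagent bottle with a green cap, 50 mm across, 118 mm tall, stands loose; origin under its centre. Leave alone
- timer: flat white bench timer with three keys, 58 x 62 x 20 mm, loose; origin under its centre. Leave alone
- dropper: white dropper bottle with a red teat, 30 mm across, 91 mm tall, stands loose; origin under its centre. Leave alone
- spanner: steel spanner 160 mm long lying loose beyond the tray, at the right; origin near its middle. Leave alone

How it is judged:
By the outcome, as a careful person would: the job done as asked, in the order asked, and still so for the second after the job is handed in, with the robot touching nothing.
It also fails if it takes over 72 s, if anything falls off the work surface, if the arm or the gripper's body presses on something with over 40 N, if the wrist force passes 120 N, or if a joint passes its speed limit or range.

## Working session

There is one attempt and no reset: what is moved stays moved. The work goes in short steps, Python scripts to look and compute and a tool call to move; the robot and the scene stay as the last step left them, time stands still between calls to the robot, and variables do not carry over. Pictures are saved under pics/ and viewed, and the job is handed in when it is done.

Besides the shell and the picture viewer there is one more tool, called after "Call:" in YAML: its name, and indented under it one key for each argument. drive_tool: Moves the arm, as the interface text tells. Its arguments: {"type":"object","properties":{"deltas":{"type":"array","items":{"type":"object","properties":{"slide":{"type":"array","items":{"type":"number"}},"delta_rot":{"type":"array","items":{"type":"number"}},"hand":{"type":"number"}}}}},"required":["deltas"]}

```bash
mkdir -p pics; cat > h.py <<'E'
import numpy as np, cv2
from bench import ctrl
def snap(n,f):
    c=ctrl.camera(n); cv2.imwrite(f'pics/{f}.png',cv2.cvtColor(c['frame'],cv2.COLOR_RGB2BGR)); np.savez(f'pics/{f}.npz',**c); return c
def load(f): return np.load(f'pics/{f}.npz')
def ray(c,uv):
    p=cv2.undistortPoints(np.array([[uv]],float),c['mtx'],c['dist'])[0,0]
    d=c['R'].T@np.array([p[0],p[1],1]); o=-c['R'].T@c['t']; return o,d/np.linalg.norm(d)
def onz(c,uv,z):
    o,d=ray(c,uv); return o+d*(z-o[2])/d[2]
def proj(c,X):
    r,_=cv2.Rodrigues(c['R']); return cv2.projectPoints(np.array(X,float).reshape(-1,1,3),r,c['t'],c['mtx'],c['dist'])[0][:,0]
def tri(cs,uvs):
    A=np.zeros((3,3));b=np.zeros(3)
    for c,u in zip(cs,uvs):
        o,d=ray(c,u);P=np.eye(3)-np.outer(d,d);A+=P;b+=P@o
    X=np.linalg.solve(A,b)
    return X,[np.linalg.norm(proj(c,X)[0]-u) for c,u in zip(cs,uvs)]
def obs():
    o=ctrl.get_obs(); print({k:(np.round(v,4).tolist()) for k,v in o.items() if k not in('dq','joint_efforts')}); return o
E
python3 - <<'E'
from h import *
o=obs()
for n in('side','top','wrist'): c=snap(n,n+'0'); print(n,np.round(-c['R'].T@c['t'],3),np.round(c['R'][2],2))
print(ctrl.tcp_to_grasp)
E
```

```text
{'time_s': 0.0, 'q': [-1.3123, 0.1815, 1.608, 0.0, 1.3538, -0.2063], 'eef_pos': [0.2576, -0.5135, 0.2304], 'eef_rot': [-0.0009, 0.9731, 0.2303, -0.0], 'wrist_force': [-0.6549, 0.4129, 0.1151], 'torque': [-0.0329, -0.0012, 0.0677], 'opening': 1.0058}
side [0.239 0.896 0.932] [ 0.24 -0.74 -0.63]
top [ 0.349 -0.11   1.317] [ 0.16  0.01 -0.99]
wrist [ 0.327 -0.479  0.374] [-0.27 -0.13 -0.95]
0.0187
```

View pics/side0.png

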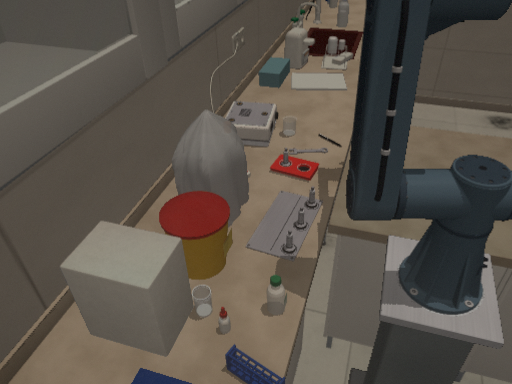

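View pics/top0.png

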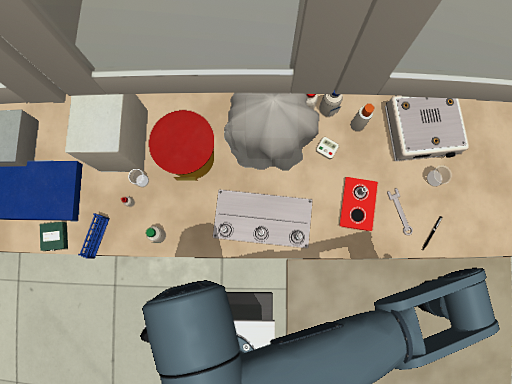

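View pics/wrist0.png

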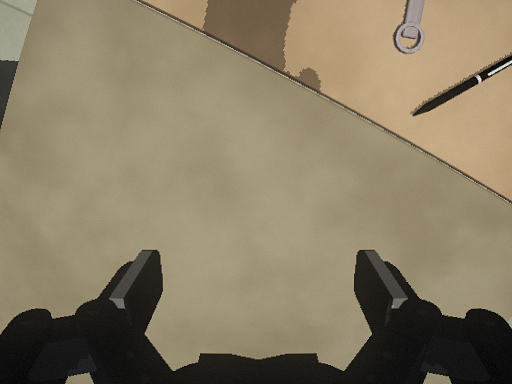

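```bash
python3 - <<'E'
from h import *
t=cv2.imread('pics/top0.png'); s=cv2.imread('pics/side0.png')
cv2.imwrite('pics/t1.png',cv2.resize(t[165:265,195:395],None,fx=4,fy=4,interpolation=2))
cv2.imwrite('pics/s1.png',cv2.resize(s[140:265,235:345],None,fx=4.8,fy=4.8,interpolation=2)[:600])
E
```

```text
(no output)
```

View pics/t1.png

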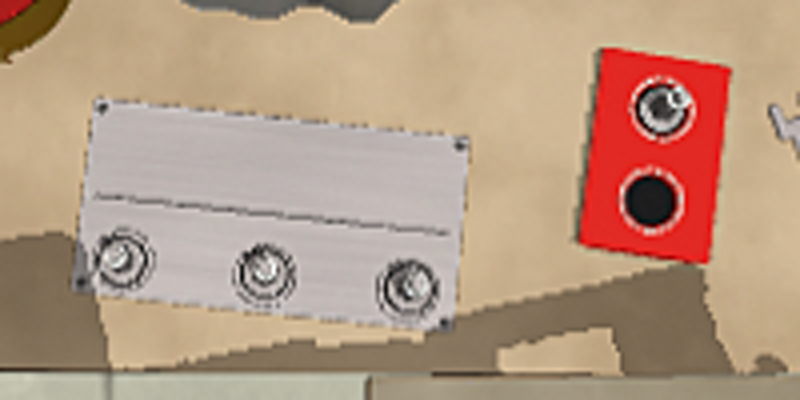

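View pics/s1.png

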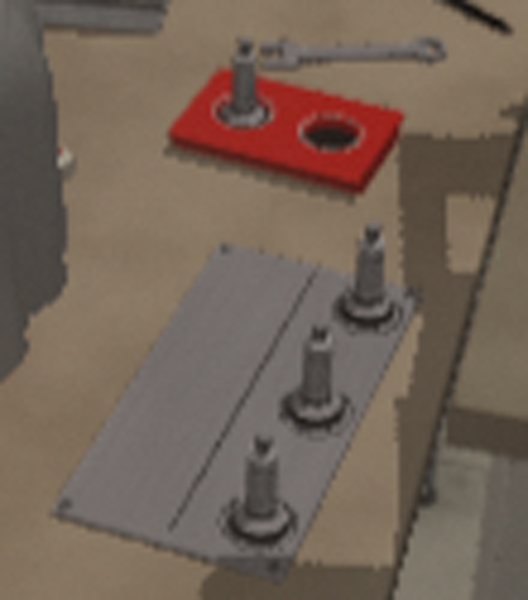

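```bash
cat > est.py <<'E'
from h import *
T=load('top0');S=load('side0')
pt=lambda a:np.array(a)/4+[195,165]
ps=lambda a:np.array(a)/4.8+[235,140]
for n,a,b in [('c+x+y',(98,100),(62,508)),('c+x-y',(468,138),(225,245)),('c-x-y',(452,330),(415,293)),('c-x+y',(75,290),(280,575)),
  ('foot1top',(123,256),(263,443)),('foot2top',(265,268),(320,333)),('foot3top',(411,286),(373,233)),('pocket',(651,201),(331,134))]:
    X,e=tri([T,S],[pt(a),ps(b)]); print(n,np.round(X,4),np.round(e,2),np.round(onz(T,pt(a),.006)[:2],4),np.round(onz(S,ps(b),.006)[:2],4))
E
python3 est.py
```

```text
c+x+y [0.5646 0.0227 0.0053] [0.72 0.76] [0.5669 0.0231] [0.5619 0.0233]
c+x-y [ 0.5358 -0.2806  0.0035] [0.7  0.62] [ 0.5377 -0.28  ] [ 0.5326 -0.2774]
c-x-y [ 0.3834 -0.2658  0.0018] [0.5  0.46] [ 0.3817 -0.2655] [ 0.3843 -0.2604]
c-x+y [0.4121 0.0386 0.0041] [0.24 0.26] [0.4113 0.0383] [0.4125 0.0405]
foot1top [ 0.4358 -0.0053  0.0711] [0.38 0.39] [ 0.4392 -0.    ] [ 0.4519 -0.0733]
foot2top [ 0.426  -0.1147  0.0753] [0.09 0.08] [ 0.4306 -0.1149] [ 0.4408 -0.1963]
foot3top [ 0.4131 -0.2257  0.0802] [0.05 0.04] [ 0.4169 -0.2326] [ 0.4285 -0.3233]
pocket [ 0.4851 -0.4268  0.0184] [0.09 0.08] [ 0.4867 -0.4298] [ 0.4881 -0.4448]
```

Call:
drive_tool:
  deltas:
    - {"slide": [0.7,-0.6,0],"delta_rot": [0,0,-0.03],"hand": 1}
    - {"slide": [0.7,-0.6,0],"delta_rot": [0,0,-0.03],"hand": 1}
    - {"slide": [0.7,-0.6,0],"delta_rot": [0,0,-0.03],"hand": 1}
    - {"slide": [0.4,-0.3,0],"delta_rot": [0,0,-0.05],"hand": 1}
    - {"slide": [0,0,0],"delta_rot": [0,0,-0.05],"hand": 1}

```text
time_s: 0.78
eef_pos: [0.3038, -0.3558, 0.2311]
eef_rot: [-0.0, 0.861, 0.509, 0.0]
wrist_force: [-0.5, -0.3, 0.8]
opening: 1.001
```

```bash
python3 - <<'E'
from h import *
o=obs(); c=snap('wrist','w1'); print(c['mtx'])
E
```

```text
{'time_s': 0.775, 'q': [-1.1188, -0.065, 1.8661, 0.0002, 1.3411, -0.617], 'eef_pos': [0.3038, -0.3558, 0.2311], 'eef_rot': [-0.0003, 0.8605, 0.5094, 0.0001], 'wrist_force': [-0.4887, -0.3391, 0.805], 'torque': [-0.0377, 0.0181, 0.0519], 'opening': 1.001}
[[337.57614087   0.         257.90298658]
 [  0.         337.57614087 189.03123511]
 [  0.           0.           1.        ]]
```

View pics/w1.png

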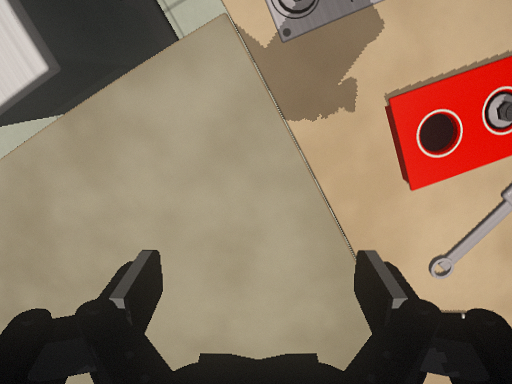

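Call:
drive_tool:
  deltas:
    - {"slide": [1,0.3,0],"delta_rot": [0,0,0],"hand": 1}
    - {"slide": [1,0.3,0],"delta_rot": [0,0,0],"hand": 1}
    - {"slide": [1,0.3,0],"delta_rot": [0,0,-0.04],"hand": 1}
    - {"slide": [0,0,0],"delta_rot": [0,0,-0.05],"hand": 1}
    - {"slide": [0,0,0],"delta_rot": [0,0,-0.04],"hand": 1}

```text
time_s: 1.45
eef_pos: [0.4162, -0.2481, 0.231]
eef_rot: [-0.0, 0.741, 0.672, -0.0]
wrist_force: [-0.1, -0.2, -0.4]
opening: 1.0
```

```bash
python3 - <<'E'
from h import *
o=obs(); c=snap('wrist','w2')
E
```

```text
{'time_s': 1.45, 'q': [-0.783, -0.0247, 1.8277, -0.0001, 1.3393, -0.686], 'eef_pos': [0.4162, -0.2481, 0.231], 'eef_rot': [-0.0003, 0.7405, 0.672, -0.0], 'wrist_force': [-0.1234, -0.2409, -0.4037], 'torque': [-0.0407, 0.0025, 0.0419], 'opening': 0.9998}
```

View pics/w2.png

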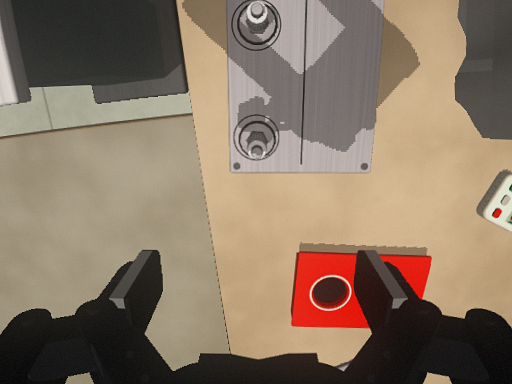

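```bash
cat > est2.py <<'E'
from h import *
def white_ring(f,u,r=30):
    c=load(f);im=c['frame'];x,y=int(u[0]),int(u[1]);p=im[y-r:y+r,x-r:x+r].astype(int)
    m=((p.min(2)>150)).astype(np.uint8)
    cs,_=cv2.findContours(m,cv2.RETR_EXTERNAL,2); k=max(cs,key=cv2.contourArea); e=cv2.fitEllipse(k); return c,np.array(e[0])+[x-r,y-r],e
W1,p1,e1=white_ring('w1',(440,133));W2,p2,e2=white_ring('w2',(330,292))
print(p1,e1[1],p2,e2[1]); print('pocket tri',tri([W1,W2],[p1,p2]),onz(W1,p1,.02),onz(W2,p2,.02))
for n,u in [('ring3',(257,138)),('ring2',(257,23)),('c-x-y',(230.5,172)),('c+x-y',(371,172.5)),('line-y',(301.5,164))]: print(n,np.round(onz(W2,u,.006),4))
print('linetop',onz(W2,(306,2),.006))
im=cv2.imread('pics/w2.png')
cv2.imwrite('pics/w2z.png',cv2.resize(im[0:190,200:400],None,fx=3,fy=3,interpolation=2))
E
python3 est2.py
```

```text
[439.19384003 132.92024422] (42.80717849731445, 49.10014343261719) [330.10778046 292.39634895] (34.08006286621094, 41.22882080078125)
pocket tri (array([ 0.48783395, -0.42509028,  0.0206628 ]), [np.float64(0.0627627061790443), np.float64(0.05327133100013679)]) [ 0.48805027 -0.42530308  0.02      ] [ 0.48800473 -0.42562081  0.02      ]
ring3 [ 0.4166 -0.2293  0.006 ]
ring2 [ 0.4283 -0.1125  0.006 ]
c-x-y [ 0.3831 -0.2646  0.006 ]
c+x-y [ 0.5419 -0.2807  0.006 ]
line-y [ 0.4633 -0.2632  0.006 ]
linetop [ 0.47904452 -0.09709875  0.006     ]
```

View pics/w2z.png

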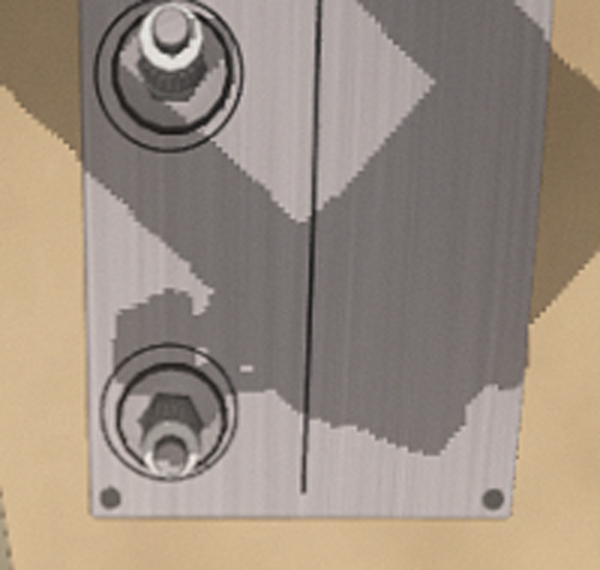

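Call:
drive_tool:
  deltas:
    - {"slide": [0.38,0,0.5],"delta_rot": [0,0,0],"hand": 1}
    - {"slide": [0,0,0.8],"delta_rot": [0,0,0],"hand": 1}
    - {"slide": [0,0,0.5],"delta_rot": [0,0,0],"hand": 1}
    - {"slide": [0,0,0],"delta_rot": [0,0,0],"hand": 1}
    - {"slide": [0,0,0],"delta_rot": [0,0,0],"hand": 1}

```text
time_s: 2.12
eef_pos: [0.4182, -0.2306, 0.1423]
eef_rot: [0.001, 0.742, 0.67, 0.0]
wrist_force: [0.4, -0.2, -0.2]
opening: 0.999
```

```bash
python3 - <<'E'
from h import *
o=obs(); c=snap('wrist','w3')
E
```

```text
{'time_s': 2.125, 'q': [-0.7531, 0.0651, 1.9294, 0.0, 1.1458, -0.6505], 'eef_pos': [0.4182, -0.2306, 0.1423], 'eef_rot': [0.0006, 0.7424, 0.6699, 0.0001], 'wrist_force': [0.4166, -0.194, -0.2387], 'torque': [-0.0652, -0.0015, -0.0107], 'opening': 0.9991}
```

View pics/w3.png

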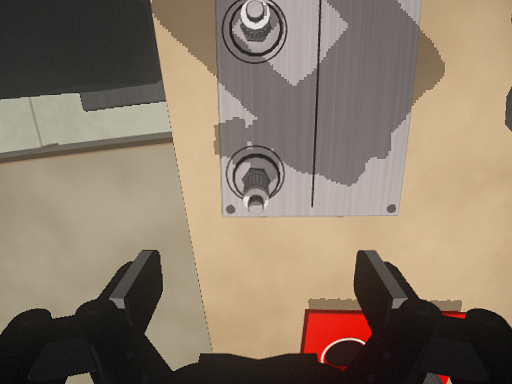

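```bash
python3 - <<'E'
from h import *
A=load('w2');B=load('w3');T=load('top0');S=load('side0')
im=cv2.imread('pics/w3.png');cv2.imwrite('pics/w3z.png',cv2.resize(im[0:220,190:330],None,fx=2.7*1,fy=2.7,interpolation=2))
print(tri([A,B],[(257,151),(256,201)]),tri([A,B],[(257.3,9.3),(255,12)]))
for n,u in [('ring3',(255.5,174)),('ring2',(254.5,29)),('l0',(312.5,206)),('l1',(321,2))]: print(n,np.round(onz(B,u,.006),4))
print('r3 tri',tri([A,B],[(256.5,137.5),(255.5,174)]))
# expected pixel of point on tool axis at z=.046
print(proj(B,[[.4182,-.2306,.07],[.4167,-.229,.07],[.4167,-.229,.006]]))
E
```

```text
(array([ 0.41657888, -0.23209292,  0.06477829]), [np.float64(0.019621318414672254), np.float64(0.026285961386501393)]) (array([ 0.42687329, -0.13813397,  0.20390597]), [np.float64(0.4892415985683477), np.float64(1.0219405285276084)])
ring3 [ 0.4162 -0.2286  0.006 ]
ring2 [ 0.4277 -0.1135  0.006 ]
l0 [ 0.4632 -0.263   0.006 ]
l1 [ 0.48   -0.0989  0.006 ]
r3 tri (array([ 0.41613416, -0.22887772,  0.00490409]), [np.float64(0.01109823548790762), np.float64(0.014155733397601913)])
[[258.13154591 201.30864777]
 [255.67947909 199.31098474]
 [256.14885484 174.405313  ]]
```

View pics/w3z.png

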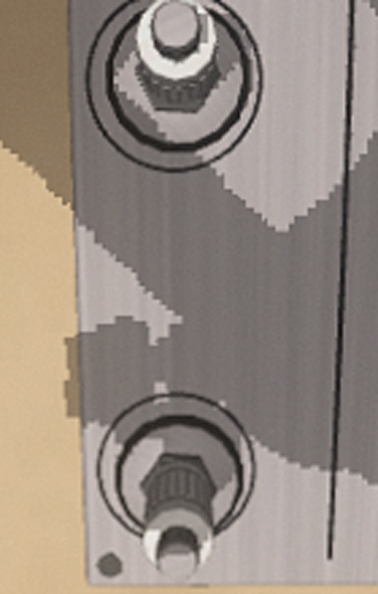

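Call:
drive_tool:
  deltas:
    - {"slide": [0.03,-0.02,0.7],"delta_rot": [0,0,-0.002],"hand": 1}
    - {"slide": [0,0,0.7],"delta_rot": [0,0,0],"hand": 1}
    - {"slide": [0,0,0.5],"delta_rot": [0,0,0],"hand": 1}
    - {"slide": [0,0,0.3],"delta_rot": [0,0,0],"hand": 1}
    - {"slide": [0,0,0],"delta_rot": [0,0,0],"hand": 1}

```text
time_s: 2.8
eef_pos: [0.4169, -0.2283, 0.0313]
eef_rot: [-0.0, 0.74, 0.673, -0.0]
wrist_force: [-0.2, -0.9, 0.3]
opening: 1.001
```

```bash
python3 - <<'E'
from h import *
o=obs(); c=snap('wrist','w4')
E
```

```text
{'time_s': 2.8, 'q': [-0.7516, 0.2564, 1.9861, 0.0, 0.8997, -0.6567], 'eef_pos': [0.4169, -0.2283, 0.0313], 'eef_rot': [-0.0003, 0.7398, 0.6728, -0.0], 'wrist_force': [-0.1989, -0.8825, 0.3262], 'torque': [0.018, 0.0256, -0.0032], 'opening': 1.0005}
```

View pics/w4.png

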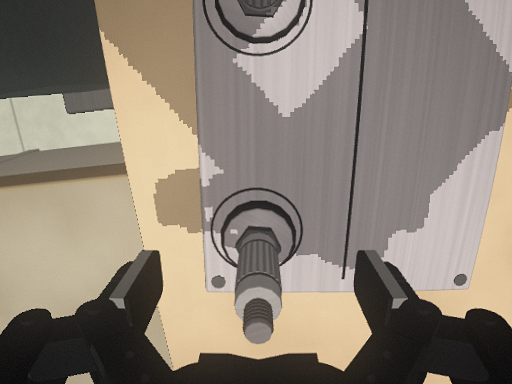

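Call:
drive_tool:
  deltas:
    - {"slide": [0,0,0],"delta_rot": [0,0,0],"hand": 0.5}
    - {"slide": [0,0,0],"delta_rot": [0,0,0],"hand": 0.15}
    - {"slide": [0,0,0],"delta_rot": [0,0,0],"hand": 0}
    - {"slide": [0,0,0],"delta_rot": [0,0,0],"hand": 0}
    - {"slide": [0,0,0],"delta_rot": [0,0,0],"hand": 0}

```text
time_s: 3.48
eef_pos: [0.417, -0.2284, 0.0315]
eef_rot: [0.0, 0.74, 0.673, 0.0]
wrist_force: [0.7, 0.9, 1.7]
opening: 0.193
```

Call:
drive_tool:
  deltas:
    - {"slide": [0,0,0],"delta_rot": [0,0,0],"hand": 0}
    - {"slide": [0,0,0.01],"delta_rot": [0,0,0],"hand": 0}
    - {"slide": [0,0,0],"delta_rot": [0,0,0],"hand": 0}
    - {"slide": [0,0,0],"delta_rot": [0,0,0],"hand": 0}
    - {"slide": [0,0,0],"delta_rot": [0,0,0],"hand": 0}

```text
time_s: 4.1
eef_pos: [0.417, -0.2284, 0.0311]
eef_rot: [0.0, 0.74, 0.673, -0.0]
wrist_force: [-1.4, 1.0, 6.0]
opening: 0.193
```

```bash
python3 - <<'E'
from h import *
o=obs(); c=snap('wrist','w5')
E
```

```text
{'time_s': 4.1, 'q': [-0.7514, 0.2565, 1.9864, -0.0001, 0.8985, -0.6571], 'eef_pos': [0.417, -0.2284, 0.0311], 'eef_rot': [0.0001, 0.7397, 0.673, -0.0], 'wrist_force': [-1.364, 1.0195, 5.9944], 'torque': [0.1249, 0.3272, -0.0201], 'opening': 0.1925}
```

View pics/w5.png

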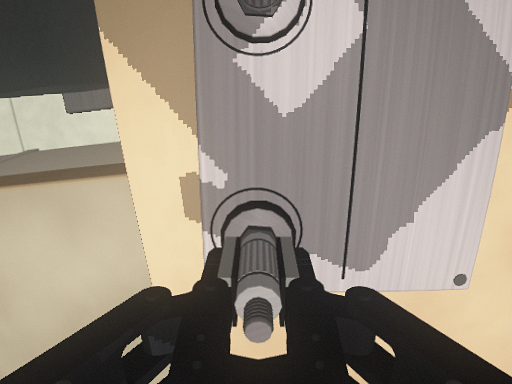

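Call:
drive_tool:
  deltas:
    - {"slide": [0,0,0.009],"delta_rot": [0,0,0],"hand": 0}
    - {"slide": [0,0,0],"delta_rot": [0,0,0],"hand": 0}
    - {"slide": [0,0.04,0],"delta_rot": [0,0,0],"hand": 0}
    - {"slide": [0,0.06,0],"delta_rot": [0,0,0],"hand": 0}
    - {"slide": [0,0.06,0],"delta_rot": [0,0,0],"hand": 0}

```text
time_s: 4.78
eef_pos: [0.4226, -0.2286, 0.0304]
eef_rot: [-0.002, 0.739, 0.673, -0.001]
wrist_force: [-12.1, 1.6, 14.8]
opening: 0.195
```

Call:
drive_tool:
  deltas:
    - {"slide": [0,0.1,-0.007],"delta_rot": [0,0,0],"hand": 0}
    - {"slide": [0,0.1,0],"delta_rot": [0,0,0],"hand": 0}
    - {"slide": [0,0.1,0],"delta_rot": [0,0,0],"hand": 0}
    - {"slide": [0,0.1,0],"delta_rot": [0,0,0],"hand": 0}
    - {"slide": [0,0.1,0],"delta_rot": [0,0,0],"hand": 0}

```text
time_s: 5.4
eef_pos: [0.4478, -0.2308, 0.0306]
eef_rot: [-0.002, 0.739, 0.673, -0.001]
wrist_force: [-10.2, 1.8, 11.4]
opening: 0.193
```

Call:
drive_tool:
  deltas:
    - {"slide": [0,0.1,-0.001],"delta_rot": [0,0,0],"hand": 0}
    - {"slide": [0,0.1,0],"delta_rot": [0,0,0],"hand": 0}
    - {"slide": [0,0.1,0],"delta_rot": [0,0,0],"hand": 0}
    - {"slide": [0,0.1,0],"delta_rot": [0,0,0],"hand": 0}
    - {"slide": [0,0.1,0],"delta_rot": [0,0,0],"hand": 0}

```text
time_s: 6.02
eef_pos: [0.4727, -0.2332, 0.0307]
eef_rot: [-0.002, 0.739, 0.673, -0.001]
wrist_force: [-9.4, 0.4, 10.7]
opening: 0.195
```

Call:
drive_tool:
  deltas:
    - {"slide": [0,0.1,0],"delta_rot": [0,0,0],"hand": 0}
    - {"slide": [0,0.1,0],"delta_rot": [0,0,0],"hand": 0}
    - {"slide": [0,0.1,0],"delta_rot": [0,0,0],"hand": 0}
    - {"slide": [0,0.1,0],"delta_rot": [0,0,0],"hand": 0}
    - {"slide": [0,0.1,0],"delta_rot": [0,0,0],"hand": 0}

```text
time_s: 6.65
eef_pos: [0.4976, -0.2357, 0.0307]
eef_rot: [-0.002, 0.74, 0.673, -0.001]
wrist_force: [-9.8, 0.4, 11.5]
opening: 0.191
```

```bash
python3 - <<'E'
from h import *
o=obs(); c=snap('wrist','w6')
E
```

```text
{'time_s': 6.65, 'q': [-0.657, 0.3975, 1.7914, -0.0021, 0.9573, -0.5619], 'eef_pos': [0.4976, -0.2357, 0.0307], 'eef_rot': [-0.0021, 0.7395, 0.6731, -0.0012], 'wrist_force': [-9.835, 0.3998, 11.4528], 'torque': [0.1846, 1.7508, -0.0139], 'opening': 0.1907}
```

View pics/w6.png

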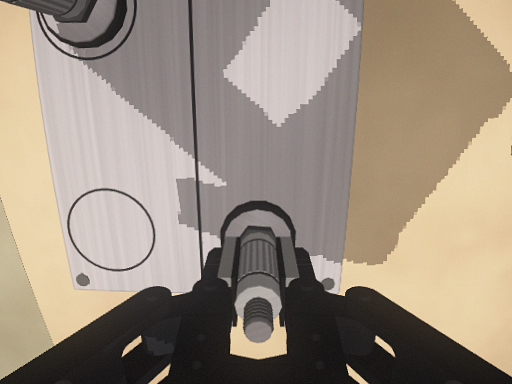

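Call:
drive_tool:
  deltas:
    - {"slide": [0,0,-0.018],"delta_rot": [0,0,0],"hand": 0}
    - {"slide": [0,0,0],"delta_rot": [0,0,0],"hand": 0}
    - {"slide": [0,0,0],"delta_rot": [0,0,0],"hand": 0.25}
    - {"slide": [0,0,0],"delta_rot": [0,0,0],"hand": 0.5}
    - {"slide": [0,0,0],"delta_rot": [0,0,0],"hand": 0.6}

```text
time_s: 7.32
eef_pos: [0.4997, -0.2361, 0.0315]
eef_rot: [0.0, 0.74, 0.673, 0.0]
wrist_force: [-0.3, 0.4, 0.5]
opening: 0.599
```

Call:
drive_tool:
  deltas:
    - {"slide": [0,0,0],"delta_rot": [0,0,0],"hand": 0.6}
    - {"slide": [0,0,-0.4],"delta_rot": [0,0,0],"hand": 0.6}
    - {"slide": [0,0,-0.8],"delta_rot": [0,0,0],"hand": 0.6}
    - {"slide": [0,0,-0.6],"delta_rot": [0,0,0],"hand": 0.8}
    - {"slide": [0,0,0],"delta_rot": [0,0,0],"hand": 1}

```text
time_s: 7.95
eef_pos: [0.5013, -0.2374, 0.1245]
eef_rot: [0.003, 0.74, 0.673, 0.001]
wrist_force: [0.5, -0.1, 0.2]
opening: 0.978
```

```bash
python3 - <<'E'
from h import *
o=obs(); c=snap('wrist','w7')
E
```

```text
{'time_s': 7.95, 'q': [-0.6563, 0.2526, 1.7531, 0.0, 1.13, -0.562], 'eef_pos': [0.5013, -0.2374, 0.1245], 'eef_rot': [0.0029, 0.7396, 0.673, 0.0005], 'wrist_force': [0.4626, -0.1009, 0.2321], 'torque': [-0.0329, -0.0457, 0.0295], 'opening': 0.9778}
```

View pics/w7.png

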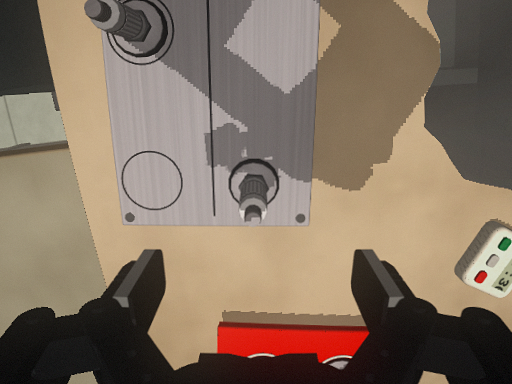

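Call:
drive_tool:
  deltas:
    - {"slide": [0.6,-0.5,0],"delta_rot": [0,0,0],"hand": 1}
    - {"slide": [0.8,-0.5,0],"delta_rot": [0,0,0],"hand": 1}
    - {"slide": [0.6,-0.5,0],"delta_rot": [0,0,0],"hand": 1}
    - {"slide": [0.32,-0.18,0],"delta_rot": [0,0,0],"hand": 1}
    - {"slide": [0,0,0],"delta_rot": [0,0,0],"hand": 1}

```text
time_s: 8.62
eef_pos: [0.4266, -0.112, 0.1211]
eef_rot: [-0.0, 0.739, 0.673, -0.0]
wrist_force: [0.5, 0.2, 0.2]
opening: 0.997
```

```bash
python3 - <<'E'
from h import *
o=obs(); c=snap('wrist','w8')
print(proj(c,[[.4285,-.114,.006],[.4285,-.114,.084],[.439,0,.006]]))
E
```

```text
{'time_s': 8.625, 'q': [-0.5272, 0.0157, 2.0305, -0.0001, 1.0959, -0.434], 'eef_pos': [0.4266, -0.112, 0.1211], 'eef_rot': [-0.0003, 0.7393, 0.6734, -0.0001], 'wrist_force': [0.4814, 0.1878, 0.2162], 'torque': [-0.0618, 0.0604, 0.0788], 'opening': 0.9973}
[[260.95314244 185.31314684]
 [261.89560674 224.69338951]
 [260.85180544  31.64463333]]
```

View pics/w8.png

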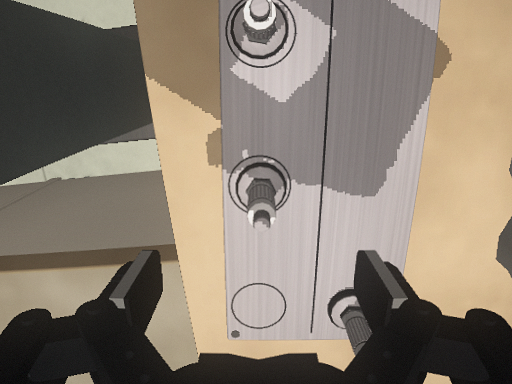

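Call:
drive_tool:
  deltas:
    - {"slide": [-0.036,0.042,0.5],"delta_rot": [0,0,0],"hand": 1}
    - {"slide": [0,0,0.7],"delta_rot": [0,0,0],"hand": 1}
    - {"slide": [0,0,0.4],"delta_rot": [0,0,0],"hand": 1}
    - {"slide": [0,0,0.2],"delta_rot": [0,0,0],"hand": 1}
    - {"slide": [0,0,0],"delta_rot": [0,0,0],"hand": 0.8}

```text
time_s: 9.3
eef_pos: [0.4289, -0.1153, 0.0312]
eef_rot: [-0.0, 0.74, 0.673, -0.0]
wrist_force: [0.2, -0.1, -1.0]
opening: 0.816
```

```bash
python3 - <<'E'
from h import *
o=obs(); c=snap('wrist','w9')
E
```

```text
{'time_s': 9.3, 'q': [-0.531, 0.1966, 2.063, -0.0001, 0.8829, -0.4358], 'eef_pos': [0.4289, -0.1153, 0.0312], 'eef_rot': [-0.0004, 0.7399, 0.6727, -0.0002], 'wrist_force': [0.2294, -0.0809, -1.0207], 'torque': [-0.0092, 0.0138, 0.0418], 'opening': 0.8159}
```

View pics/w9.png

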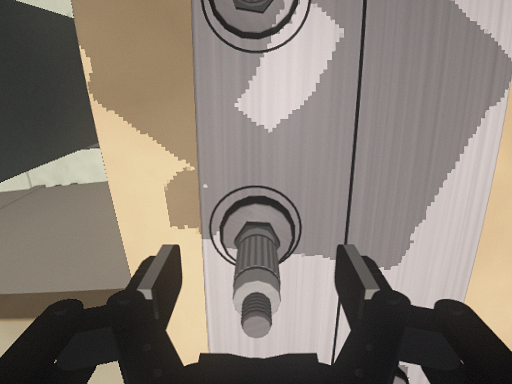

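Call:
drive_tool:
  deltas:
    - {"slide": [0.02,0,0],"delta_rot": [0,0,0],"hand": 0.5}
    - {"slide": [0,0,0],"delta_rot": [0,0,0],"hand": 0.15}
    - {"slide": [0,0,0],"delta_rot": [0,0,0],"hand": 0}
    - {"slide": [0,0,0],"delta_rot": [0,0,0],"hand": 0}
    - {"slide": [0,0,0],"delta_rot": [0,0,0],"hand": 0}

```text
time_s: 9.98
eef_pos: [0.4292, -0.1138, 0.032]
eef_rot: [0.0, 0.74, 0.673, 0.0]
wrist_force: [-0.2, -0.3, 5.1]
opening: 0.191
```

Call:
drive_tool:
  deltas:
    - {"slide": [0,0,0],"delta_rot": [0,0,0],"hand": 0}
    - {"slide": [0,0,0.014],"delta_rot": [0,0,0],"hand": 0}
    - {"slide": [0,0,0],"delta_rot": [0,0,0],"hand": 0}
    - {"slide": [0,0,0],"delta_rot": [0,0,0],"hand": 0}
    - {"slide": [0,0,0],"delta_rot": [0,0,0],"hand": 0}

```text
time_s: 10.6
eef_pos: [0.4292, -0.1139, 0.0315]
eef_rot: [0.0, 0.74, 0.673, 0.0]
wrist_force: [-1.1, 1.2, 8.8]
opening: 0.194
```

Call:
drive_tool:
  deltas:
    - {"slide": [0,0.04,0],"delta_rot": [0,0,0],"hand": 0}
    - {"slide": [0,0.1,0],"delta_rot": [0,0,0],"hand": 0}
    - {"slide": [0,0.1,0],"delta_rot": [0,0,0],"hand": 0}
    - {"slide": [0,0.1,0],"delta_rot": [0,0,0],"hand": 0}
    - {"slide": [0,0.1,0],"delta_rot": [0,0,0],"hand": 0}

```text
time_s: 11.22
eef_pos: [0.4494, -0.1155, 0.0311]
eef_rot: [-0.001, 0.739, 0.673, -0.001]
wrist_force: [-7.6, 0.4, 13.7]
opening: 0.191
```

Call:
drive_tool:
  deltas:
    - {"slide": [0,0.1,-0.006],"delta_rot": [0,0,0],"hand": 0}
    - {"slide": [0,0.1,0],"delta_rot": [0,0,0],"hand": 0}
    - {"slide": [0,0.1,0],"delta_rot": [0,0,0],"hand": 0}
    - {"slide": [0,0.1,0],"delta_rot": [0,0,0],"hand": 0}
    - {"slide": [0,0.1,0],"delta_rot": [0,0,0],"hand": 0}

```text
time_s: 11.85
eef_pos: [0.4744, -0.1179, 0.0313]
eef_rot: [-0.001, 0.74, 0.673, -0.001]
wrist_force: [-6.8, 1.0, 10.8]
opening: 0.194
```

Call:
drive_tool:
  deltas:
    - {"slide": [0,0.1,0],"delta_rot": [0,0,0],"hand": 0}
    - {"slide": [0,0.1,0],"delta_rot": [0,0,0],"hand": 0}
    - {"slide": [0,0.1,0],"delta_rot": [0,0,0],"hand": 0}
    - {"slide": [0,0.1,0],"delta_rot": [0,0,0],"hand": 0}
    - {"slide": [0,0.1,0],"delta_rot": [0,0,0],"hand": 0}

```text
time_s: 12.48
eef_pos: [0.4994, -0.1203, 0.0314]
eef_rot: [-0.001, 0.74, 0.673, -0.001]
wrist_force: [-5.8, 0.7, 10.9]
opening: 0.197
```

Call:
drive_tool:
  deltas:
    - {"slide": [0,0.06,0],"delta_rot": [0,0,0],"hand": 0}
    - {"slide": [0,0.06,0],"delta_rot": [0,0,0],"hand": 0}
    - {"slide": [0,0.04,0],"delta_rot": [0,0,0],"hand": 0}
    - {"slide": [0,0.02,0],"delta_rot": [0,0,0],"hand": 0}
    - {"slide": [0,0.02,0],"delta_rot": [0,0,0],"hand": 0}

```text
time_s: 13.1
eef_pos: [0.5092, -0.1212, 0.0313]
eef_rot: [-0.001, 0.74, 0.673, -0.001]
wrist_force: [-6.2, 1.2, 11.8]
opening: 0.195
```

Call:
drive_tool:
  deltas:
    - {"slide": [0,0,-0.016],"delta_rot": [0,0,0],"hand": 0}
    - {"slide": [0,0,0],"delta_rot": [0,0,0],"hand": 0}
    - {"slide": [0,0,0],"delta_rot": [0,0,0],"hand": 0.25}
    - {"slide": [0,0,0],"delta_rot": [0,0,0],"hand": 0.5}
    - {"slide": [0,0,0],"delta_rot": [0,0,0],"hand": 0.6}

```text
time_s: 13.72
eef_pos: [0.5103, -0.1213, 0.0318]
eef_rot: [-0.0, 0.74, 0.673, -0.0]
wrist_force: [-0.6, 0.9, 0.1]
opening: 0.599
```

Call:
drive_tool:
  deltas:
    - {"slide": [0,0,0],"delta_rot": [0,0,0],"hand": 0.6}
    - {"slide": [0,0,-0.4],"delta_rot": [0,0,0],"hand": 0.6}
    - {"slide": [0,0,-0.8],"delta_rot": [0,0,0],"hand": 0.6}
    - {"slide": [0,0,-0.6],"delta_rot": [0,0,0],"hand": 0.8}
    - {"slide": [0,0,0],"delta_rot": [0,0,0],"hand": 1}

```text
time_s: 14.35
eef_pos: [0.5124, -0.1223, 0.1247]
eef_rot: [0.003, 0.74, 0.673, 0.001]
wrist_force: [0.3, 0.3, -0.5]
opening: 0.983
```

```bash
python3 - <<'E'
from h import *
o=obs(); c=snap('wrist','w10')
E
```

```text
{'time_s': 14.35, 'q': [-0.4598, 0.1947, 1.8236, 0.0, 1.1176, -0.3656], 'eef_pos': [0.5124, -0.1223, 0.1247], 'eef_rot': [0.0026, 0.7396, 0.673, 0.001], 'wrist_force': [0.3149, 0.3496, -0.5081], 'torque': [0.0425, 0.009, 0.0102], 'opening': 0.9831}
```

View pics/w10.png

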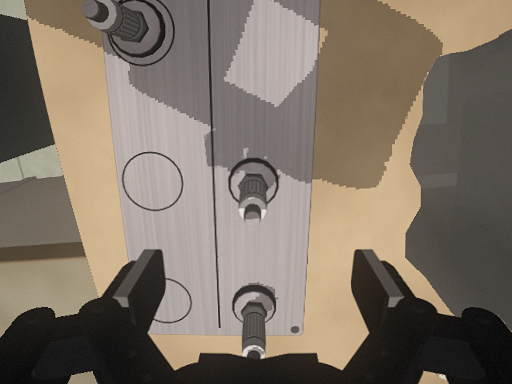

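Call:
drive_tool:
  deltas:
    - {"slide": [0.6,-0.5,0],"delta_rot": [0,0,0],"hand": 1}
    - {"slide": [0.8,-0.5,0],"delta_rot": [0,0,0],"hand": 1}
    - {"slide": [0.6,-0.5,0],"delta_rot": [0,0,0],"hand": 1}
    - {"slide": [0.27,-0.18,0],"delta_rot": [0,0,0],"hand": 1}
    - {"slide": [0,0,0],"delta_rot": [0,0,0],"hand": 1}

```text
time_s: 15.02
eef_pos: [0.4371, -0.0, 0.1214]
eef_rot: [-0.0, 0.739, 0.673, -0.0]
wrist_force: [0.7, 0.4, 0.9]
opening: 1.001
```

```bash
python3 - <<'E'
from h import *
o=obs(); c=snap('wrist','w11')
print(proj(c,[[.439,0,.006],[.439,0,.084]]))
E
```

```text
{'time_s': 15.025, 'q': [-0.2728, 0.0062, 2.0394, -0.0002, 1.0968, -0.1797], 'eef_pos': [0.4371, -0.0, 0.1214], 'eef_rot': [-0.0003, 0.7392, 0.6735, -0.0003], 'wrist_force': [0.6826, 0.4056, 0.9285], 'torque': [-0.0132, -0.0214, 0.0255], 'opening': 1.0013}
[[260.69728649 182.83655207]
 [261.50955641 221.37466131]]
```

View pics/w11.png

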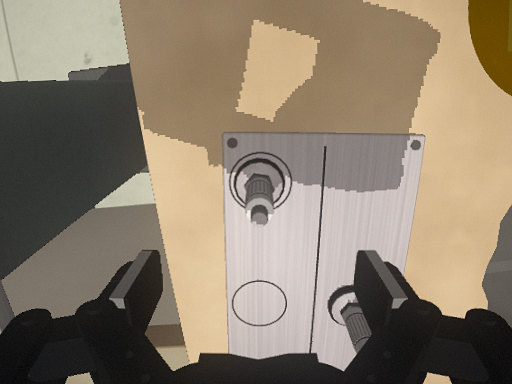

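Call:
drive_tool:
  deltas:
    - {"slide": [0.01,0.016,0.5],"delta_rot": [0,0,0],"hand": 1}
    - {"slide": [0,0,0.7],"delta_rot": [0,0,0],"hand": 1}
    - {"slide": [0,0,0.4],"delta_rot": [0,0,0],"hand": 1}
    - {"slide": [0,0,0.2],"delta_rot": [0,0,0],"hand": 1}
    - {"slide": [0,0,0],"delta_rot": [0,0,0],"hand": 0.8}

```text
time_s: 15.7
eef_pos: [0.4385, -0.0007, 0.0316]
eef_rot: [-0.0, 0.74, 0.673, -0.0]
wrist_force: [-0.7, 0.6, -0.4]
opening: 0.821
```

```bash
python3 - <<'E'
from h import *
o=obs(); c=snap('wrist','w12')
E
```

```text
{'time_s': 15.7, 'q': [-0.2735, 0.1848, 2.0765, -0.0001, 0.8813, -0.1782], 'eef_pos': [0.4385, -0.0007, 0.0316], 'eef_rot': [-0.0004, 0.74, 0.6726, -0.0003], 'wrist_force': [-0.6885, 0.5639, -0.3864], 'torque': [-0.0738, -0.0043, -0.0076], 'opening': 0.8215}
```

View pics/w12.png

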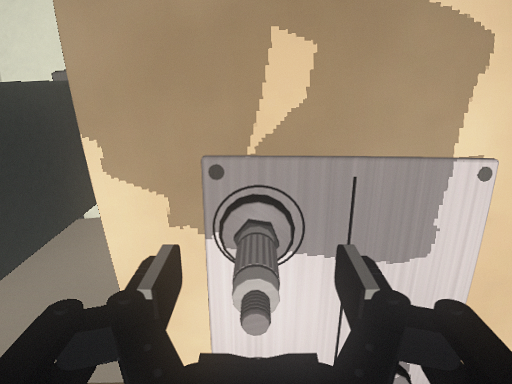

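Call:
drive_tool:
  deltas:
    - {"slide": [0.03,-0.01,0],"delta_rot": [0,0,0],"hand": 0.5}
    - {"slide": [0,0,0],"delta_rot": [0,0,0],"hand": 0.15}
    - {"slide": [0,0,0],"delta_rot": [0,0,0],"hand": 0}
    - {"slide": [0,0,0],"delta_rot": [0,0,0],"hand": 0}
    - {"slide": [0,0,0],"delta_rot": [0,0,0],"hand": 0}

```text
time_s: 16.38
eef_pos: [0.4383, 0.0014, 0.0324]
eef_rot: [0.0, 0.74, 0.673, 0.0]
wrist_force: [-1.6, 0.2, 4.2]
opening: 0.194
```

Call:
drive_tool:
  deltas:
    - {"slide": [0,0,0],"delta_rot": [0,0,0],"hand": 0}
    - {"slide": [0,0,0.01],"delta_rot": [0,0,0],"hand": 0}
    - {"slide": [0,0,0],"delta_rot": [0,0,0],"hand": 0}
    - {"slide": [0,0,0],"delta_rot": [0,0,0],"hand": 0}
    - {"slide": [0,0,0],"delta_rot": [0,0,0],"hand": 0}

```text
time_s: 17.0
eef_pos: [0.4384, 0.0014, 0.032]
eef_rot: [0.0, 0.74, 0.673, 0.0]
wrist_force: [-2.7, 0.8, 9.0]
opening: 0.192
```

Call:
drive_tool:
  deltas:
    - {"slide": [0,0.04,-0.003],"delta_rot": [0,0,0],"hand": 0}
    - {"slide": [0,0.1,0],"delta_rot": [0,0,0],"hand": 0}
    - {"slide": [0,0.1,0],"delta_rot": [0,0,0],"hand": 0}
    - {"slide": [0,0.1,0],"delta_rot": [0,0,0],"hand": 0}
    - {"slide": [0,0.1,0],"delta_rot": [0,0,0],"hand": 0}

```text
time_s: 17.62
eef_pos: [0.4553, 0.0004, 0.0309]
eef_rot: [-0.004, 0.739, 0.673, -0.003]
wrist_force: [-16.4, 1.0, 19.3]
opening: 0.196
```

Call:
drive_tool:
  deltas:
    - {"slide": [0,0.1,0],"delta_rot": [0,0,0],"hand": 0}
    - {"slide": [0,0.1,0],"delta_rot": [0,0,0],"hand": 0}
    - {"slide": [0,0.1,0],"delta_rot": [0,0,0],"hand": 0}
    - {"slide": [0,0.1,0],"delta_rot": [0,0,0],"hand": 0}
    - {"slide": [0,0.1,0],"delta_rot": [0,0,0],"hand": 0}

```text
time_s: 18.25
eef_pos: [0.4805, -0.002, 0.0311]
eef_rot: [-0.004, 0.739, 0.673, -0.003]
wrist_force: [-14.8, 1.2, 18.9]
opening: 0.193
```

Call:
drive_tool:
  deltas:
    - {"slide": [0,0.1,0],"delta_rot": [0,0,0],"hand": 0}
    - {"slide": [0,0.1,0],"delta_rot": [0,0,0],"hand": 0}
    - {"slide": [0,0.1,0],"delta_rot": [0,0,0],"hand": 0}
    - {"slide": [0,0.1,0],"delta_rot": [0,0,0],"hand": 0}
    - {"slide": [0,0.1,0],"delta_rot": [0,0,0],"hand": 0}

```text
time_s: 18.88
eef_pos: [0.5057, -0.0044, 0.0312]
eef_rot: [-0.004, 0.739, 0.673, -0.003]
wrist_force: [-13.8, 2.2, 17.5]
opening: 0.194
```

Call:
drive_tool:
  deltas:
    - {"slide": [0,0.06,-0.012],"delta_rot": [0,0,0],"hand": 0}
    - {"slide": [0,0.06,0],"delta_rot": [0,0,0],"hand": 0}
    - {"slide": [0,0.06,0],"delta_rot": [0,0,0],"hand": 0}
    - {"slide": [0,0.04,0],"delta_rot": [0,0,0],"hand": 0}
    - {"slide": [0,0.03,0],"delta_rot": [0,0,0],"hand": 0}

```text
time_s: 19.5
eef_pos: [0.5193, -0.0059, 0.0318]
eef_rot: [-0.003, 0.739, 0.673, -0.002]
wrist_force: [-9.7, 0.7, 11.7]
opening: 0.195
```

```bash
python3 - <<'E'
from h import *
o=obs(); c=snap('wrist','w13')
E
```

```text
{'time_s': 19.5, 'q': [-0.2399, 0.3404, 1.8704, -0.0007, 0.9376, -0.1456], 'eef_pos': [0.5193, -0.0059, 0.0318], 'eef_rot': [-0.0026, 0.7395, 0.6732, -0.0021], 'wrist_force': [-9.7288, 0.6891, 11.6589], 'torque': [0.2405, 1.8513, 0.0113], 'opening': 0.1954}
```

View pics/w13.png

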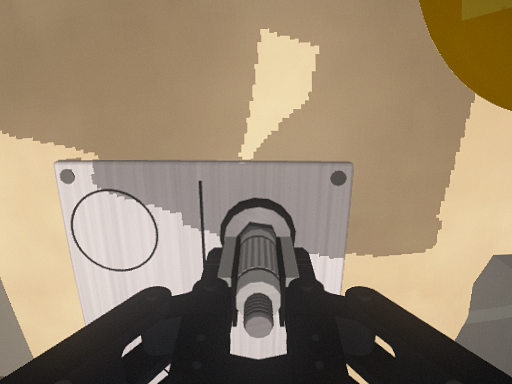

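Call:
drive_tool:
  deltas:
    - {"slide": [0,0,-0.018],"delta_rot": [0,0,0],"hand": 0}
    - {"slide": [0,0,0],"delta_rot": [0,0,0],"hand": 0}
    - {"slide": [0,0,0],"delta_rot": [0,0,0],"hand": 0.25}
    - {"slide": [0,0,0],"delta_rot": [0,0,0],"hand": 0.5}
    - {"slide": [0,0,0],"delta_rot": [0,0,0],"hand": 0.5}

```text
time_s: 20.18
eef_pos: [0.5224, -0.0066, 0.0332]
eef_rot: [0.0, 0.74, 0.673, 0.0]
wrist_force: [-0.2, -0.0, -0.5]
opening: 0.499
```

Call:
drive_tool:
  deltas:
    - {"slide": [0,0,0],"delta_rot": [0,0,0],"hand": 0.5}
    - {"slide": [0,0,-0.4],"delta_rot": [0,0,0],"hand": 0.5}
    - {"slide": [0,0,-0.8],"delta_rot": [0,0,0],"hand": 0.5}
    - {"slide": [0,0,-0.6],"delta_rot": [0,0,0],"hand": 0.5}
    - {"slide": [0,0,0],"delta_rot": [0,0,0],"hand": 0.6}

```text
time_s: 20.8
eef_pos: [0.5243, -0.007, 0.1259]
eef_rot: [0.002, 0.74, 0.673, 0.002]
wrist_force: [0.2, 0.4, -0.8]
opening: 0.599
```

```bash
python3 - <<'E'
from h import *
o=obs(); c=snap('wrist','w14')
E
```

```text
{'time_s': 20.8, 'q': [-0.2399, 0.1877, 1.8292, 0.0, 1.1189, -0.1456], 'eef_pos': [0.5243, -0.007, 0.1259], 'eef_rot': [0.0024, 0.7396, 0.673, 0.0016], 'wrist_force': [0.1836, 0.3846, -0.8082], 'torque': [-0.0116, -0.0191, -0.0343], 'opening': 0.5989}
```

View pics/w14.png

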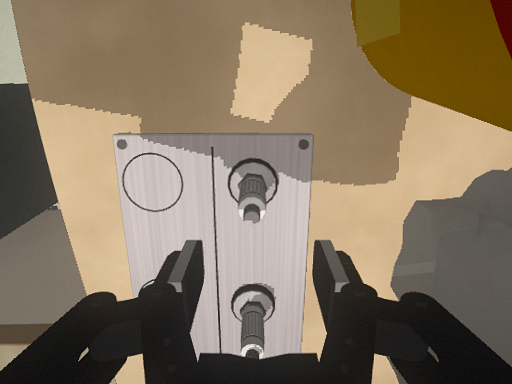

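Call:
drive_tool:
  deltas:
    - {"slide": [-0.6,0,0],"delta_rot": [0,0,0],"hand": 0.8}
    - {"slide": [-0.8,0,0],"delta_rot": [0,0,0],"hand": 0.8}
    - {"slide": [-0.6,-0.04,0],"delta_rot": [0,0,0],"hand": 0.8}
    - {"slide": [-0.28,0,0],"delta_rot": [0,0,0],"hand": 0.8}
    - {"slide": [0,0,0],"delta_rot": [0,0,0],"hand": 0.8}

```text
time_s: 21.48
eef_pos: [0.5089, -0.12, 0.1223]
eef_rot: [-0.001, 0.74, 0.672, -0.0]
wrist_force: [-0.4, 0.1, 0.2]
opening: 0.8
```

```bash
python3 - <<'E'
from h import *
o=obs(); c=snap('wrist','w15')
E
```

```text
{'time_s': 21.475, 'q': [-0.459, 0.1947, 1.8294, 0.0003, 1.1192, -0.3631], 'eef_pos': [0.5089, -0.12, 0.1223], 'eef_rot': [-0.0008, 0.7402, 0.6724, -0.0002], 'wrist_force': [-0.4452, 0.1363, 0.1636], 'torque': [0.0488, -0.0622, -0.0462], 'opening': 0.8004}
```

View pics/w15.png

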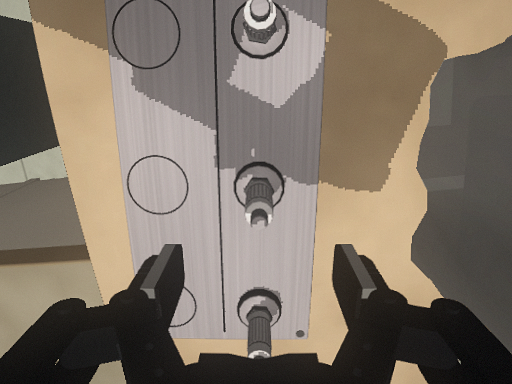

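Call:
drive_tool:
  deltas:
    - {"slide": [-0.01,0.015,0.5],"delta_rot": [0,0,0],"hand": 0.8}
    - {"slide": [0,0,0.7],"delta_rot": [0,0,0],"hand": 0.8}
    - {"slide": [0,0,0.4],"delta_rot": [0,0,0],"hand": 0.8}
    - {"slide": [0,0,0.2],"delta_rot": [0,0,0],"hand": 0.8}
    - {"slide": [0,0,0],"delta_rot": [0,0,0],"hand": 0.5}

```text
time_s: 22.15
eef_pos: [0.5098, -0.1195, 0.0327]
eef_rot: [-0.001, 0.739, 0.673, -0.0]
wrist_force: [0.1, -0.7, 0.4]
opening: 0.6
```

Call:
drive_tool:
  deltas:
    - {"slide": [0,0,0],"delta_rot": [0,0,0],"hand": 0.4}
    - {"slide": [0,0,0],"delta_rot": [0,0,0],"hand": 0.15}
    - {"slide": [0,0,0],"delta_rot": [0,0,0],"hand": 0}
    - {"slide": [0,0,0],"delta_rot": [0,0,0],"hand": 0}
    - {"slide": [0,0,0],"delta_rot": [0,0,0],"hand": 0}

```text
time_s: 22.78
eef_pos: [0.5108, -0.1207, 0.0338]
eef_rot: [0.001, 0.74, 0.673, 0.0]
wrist_force: [1.3, 0.7, 4.2]
opening: 0.195
```

```bash
python3 - <<'E'
from h import *
o=obs(); c=snap('wrist','w16')
E
```

```text
{'time_s': 22.775, 'q': [-0.4584, 0.3419, 1.8625, 0.0002, 0.9356, -0.3641], 'eef_pos': [0.5108, -0.1207, 0.0338], 'eef_rot': [0.0007, 0.7397, 0.6729, 0.0004], 'wrist_force': [1.3042, 0.684, 4.1994], 'torque': [0.1493, -0.17, -0.0003], 'opening': 0.195}
```

View pics/w16.png

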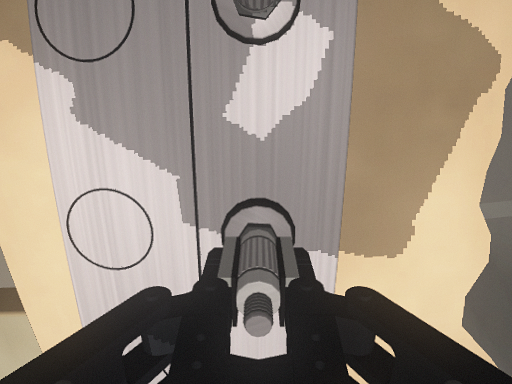

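Call:
drive_tool:
  deltas:
    - {"slide": [0,0,0.01],"delta_rot": [0,0,0],"hand": 0}
    - {"slide": [0,0,0],"delta_rot": [0,0,0],"hand": 0}
    - {"slide": [0,0.05,0],"delta_rot": [0,0,0],"hand": 0}
    - {"slide": [0,0.1,0],"delta_rot": [0,0,0],"hand": 0}
    - {"slide": [0,0.1,0],"delta_rot": [0,0,0],"hand": 0}

```text
time_s: 23.45
eef_pos: [0.5211, -0.1214, 0.033]
eef_rot: [-0.001, 0.74, 0.673, -0.001]
wrist_force: [-7.6, 0.6, 13.9]
opening: 0.195
```

Call:
drive_tool:
  deltas:
    - {"slide": [0,0,-0.004],"delta_rot": [0,0,0],"hand": 0}
    - {"slide": [0,-0.05,0],"delta_rot": [0,0,0],"hand": 0}
    - {"slide": [0,-0.08,0],"delta_rot": [0,0,0],"hand": 0}
    - {"slide": [0,-0.08,0],"delta_rot": [0,0,0],"hand": 0}
    - {"slide": [0,-0.06,0],"delta_rot": [0,0,0],"hand": 0}

```text
time_s: 24.08
eef_pos: [0.5102, -0.1209, 0.0337]
eef_rot: [0.001, 0.74, 0.673, 0.001]
wrist_force: [3.4, -0.5, 4.9]
opening: 0.194
```

Call:
drive_tool:
  deltas:
    - {"slide": [0,0,-0.1],"delta_rot": [0,0,0],"hand": 0}
    - {"slide": [0,0,-0.5],"delta_rot": [0,0,0],"hand": 0}
    - {"slide": [0,0,-0.9],"delta_rot": [0,0,0],"hand": 0}
    - {"slide": [0,0,-0.9],"delta_rot": [0,0,0],"hand": 0}
    - {"slide": [0,0,-0.6],"delta_rot": [0,0,0],"hand": 0}

```text
time_s: 24.7
eef_pos: [0.5085, -0.1201, 0.1842]
eef_rot: [-0.0, 0.74, 0.673, -0.0]
wrist_force: [1.0, 0.3, -2.8]
opening: 0.195
```

Call:
drive_tool:
  deltas:
    - {"slide": [0,-0.4,0],"delta_rot": [0,0,0],"hand": 0}
    - {"slide": [-0.2,-0.8,0],"delta_rot": [0,0,0],"hand": 0}
    - {"slide": [-0.8,-0.4,0],"delta_rot": [0,0,0],"hand": 0}
    - {"slide": [-0.8,0,0],"delta_rot": [0,0,0],"hand": 0}
    - {"slide": [-0.6,0,0],"delta_rot": [0,0,0],"hand": 0}

```text
time_s: 25.32
eef_pos: [0.4166, -0.2329, 0.1821]
eef_rot: [-0.001, 0.74, 0.673, -0.0]
wrist_force: [0.9, -0.7, -0.9]
opening: 0.194
```

```bash
python3 - <<'E'
from h import *
o=obs(); c=snap('wrist','w17'); snap('side','s17')
E
```

```text
{'time_s': 25.325, 'q': [-0.7588, 0.0136, 1.8937, -0.0005, 1.2369, -0.6633], 'eef_pos': [0.4166, -0.2329, 0.1821], 'eef_rot': [-0.0013, 0.74, 0.6726, -0.0003], 'wrist_force': [0.9375, -0.7144, -0.8981], 'torque': [-0.0421, -0.0366, 0.0056], 'opening': 0.1936}
```

View pics/w17.png

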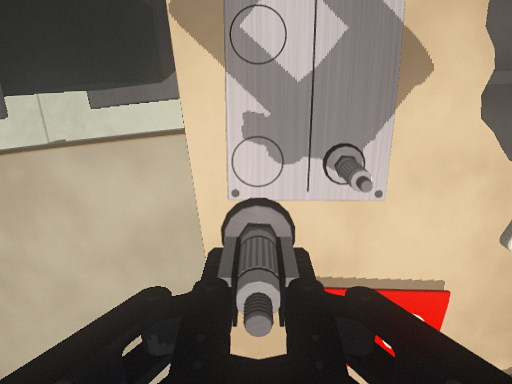

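View pics/s17.png

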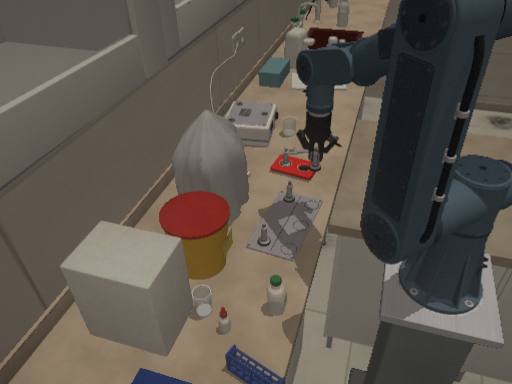

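```bash
python3 - <<'E'
from h import *
c=load('w17')
im=cv2.imread('pics/w17.png');cv2.imwrite('pics/w17z.png',cv2.resize(im[185:285,205:315],None,fx=5,fy=5,interpolation=0))
p=np.array([.4166,-.2329,.1821])
tx=np.array([.0945,.9955,0]);ty=np.array([.9955,-.0945,0])
a=np.linspace(0,2*np.pi,721)
for h in (.026,.0175,.013):
  for r in (.02,):
    q=proj(c,[p+[0,0,-h]+r*(np.cos(t)*tx+np.sin(t)*ty) for t in a]); print(h,q.min(0),q.max(0))
E
```

```text
0.026 [221.76583006 195.4757996 ] [294.76653028 262.24284893]
0.0175 [220.07382907 200.87239157] [296.38489848 270.14275398]
0.013 [219.1155583  203.94173363] [297.30120567 274.60460005]
```

View pics/w17z.png

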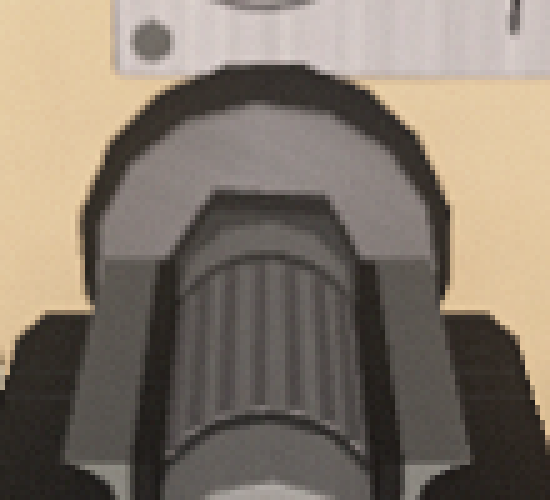

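Call:
drive_tool:
  deltas:
    - {"slide": [-0.7,0.3,0],"delta_rot": [0,0,0],"hand": 0}
    - {"slide": [-0.9,0.4,0],"delta_rot": [0,0,0],"hand": 0}
    - {"slide": [-0.9,0.4,0],"delta_rot": [0,0,0],"hand": 0}
    - {"slide": [-0.7,0.4,0],"delta_rot": [0,0,0],"hand": 0}
    - {"slide": [-0.47,0.29,0],"delta_rot": [0,0,0],"hand": 0}

```text
time_s: 26.05
eef_pos: [0.4898, -0.4235, 0.1814]
eef_rot: [-0.002, 0.74, 0.673, 0.0]
wrist_force: [-0.2, 0.5, -2.0]
opening: 0.194
```

Call:
drive_tool:
  deltas:
    - {"slide": [0,0,0],"delta_rot": [0,0,0],"hand": 0}
    - {"slide": [0,0,0.6],"delta_rot": [0,0,0],"hand": 0}
    - {"slide": [0,0,0.9],"delta_rot": [0,0,0],"hand": 0}
    - {"slide": [0,0,0.6],"delta_rot": [0,0,0],"hand": 0}
    - {"slide": [0,0,0],"delta_rot": [0,0,0],"hand": 0}

```text
time_s: 26.68
eef_pos: [0.4878, -0.4195, 0.0743]
eef_rot: [-0.004, 0.739, 0.673, 0.0]
wrist_force: [0.0, 0.3, -1.9]
opening: 0.194
```

```bash
python3 - <<'E'
from h import *
o=obs(); c=snap('wrist','w18')
E
```

```text
{'time_s': 26.675, 'q': [-0.8943, 0.5037, 1.5247, 0.0001, 1.122, -0.8007], 'eef_pos': [0.4878, -0.4195, 0.0743], 'eef_rot': [-0.0044, 0.7394, 0.6732, 0.0003], 'wrist_force': [0.0116, 0.2809, -1.8883], 'torque': [0.0558, 0.0076, -0.0024], 'opening': 0.1936}
```

View pics/w18.png

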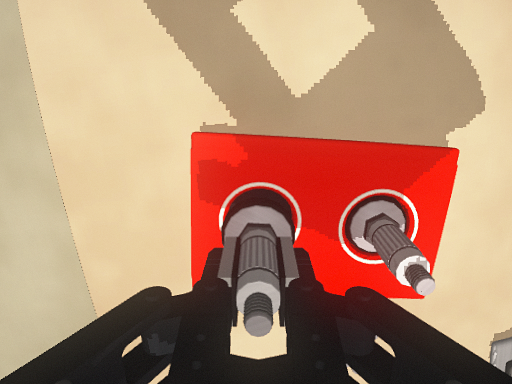

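Call:
drive_tool:
  deltas:
    - {"slide": [0,0,0],"delta_rot": [0,0,0],"hand": 0}
    - {"slide": [0,0,0],"delta_rot": [0,0,0],"hand": 0}
    - {"slide": [0,0,0],"delta_rot": [0,0,0],"hand": 0}
    - {"slide": [0,0,0],"delta_rot": [0,0,0],"hand": 0}
    - {"slide": [0,0,0],"delta_rot": [0,0,0],"hand": 0}

```text
time_s: 27.35
eef_pos: [0.4899, -0.4234, 0.078]
eef_rot: [0.0, 0.74, 0.673, 0.0]
wrist_force: [0.1, 0.3, -2.6]
opening: 0.194
```

```bash
python3 - <<'E'
from h import *
o=obs(); c=snap('wrist','w19')
im=cv2.imread('pics/w19.png');cv2.imwrite('pics/w19z.png',cv2.resize(im[170:290,195:325],None,fx=5,fy=5,interpolation=0))
fr=c['frame'].astype(int)[170:300,200:330]
m=(fr.min(2)>170)
ys,xs=np.nonzero(m&(np.arange(130)[:,None]<62)); print(len(xs))
P=np.array([onz(c,(x+200,y+170),.02) for x,y in zip(xs,ys)])
A=np.c_[2*P[:,:2],np.ones(len(P))]; s=np.linalg.lstsq(A,(P[:,:2]**2).sum(1),rcond=None)[0]
print('ring centre',s[:2],'r',np.sqrt(s[2]+s[0]**2+s[1]**2))
E
```

```text
{'time_s': 27.35, 'q': [-0.8956, 0.5013, 1.5195, 0.0, 1.1207, -0.8011], 'eef_pos': [0.4899, -0.4234, 0.078], 'eef_rot': [0.0, 0.7397, 0.6729, 0.0], 'wrist_force': [0.1373, 0.3192, -2.576], 'torque': [-0.0535, 0.0121, 0.0121], 'opening': 0.1941}
373
ring centre [ 0.48783834 -0.42619651] r 0.024984288817271178
```

View pics/w19z.png

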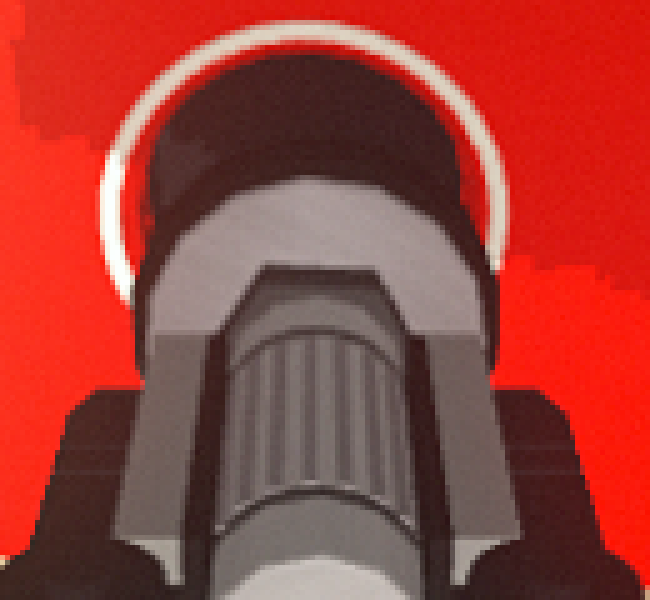

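Call:
drive_tool:
  deltas:
    - {"slide": [-0.015,-0.03,0.2],"delta_rot": [0,0,0],"hand": 0}
    - {"slide": [0,0,0.3],"delta_rot": [0,0,0],"hand": 0}
    - {"slide": [0,0,0],"delta_rot": [0,0,0],"hand": 0}
    - {"slide": [0,0,0],"delta_rot": [0,0,0],"hand": 0}
    - {"slide": [0,0,0],"delta_rot": [0,0,0],"hand": 0}

```text
time_s: 28.02
eef_pos: [0.4887, -0.4242, 0.0533]
eef_rot: [0.0, 0.74, 0.673, -0.0]
wrist_force: [0.2, 1.0, -2.0]
opening: 0.19
```

```bash
python3 - <<'E'
from h import *
o=obs(); c=snap('wrist','w20')
im=cv2.imread('pics/w20.png');cv2.imwrite('pics/w20z.png',cv2.resize(im[170:290,195:325],None,fx=5,fy=5,interpolation=0))
fr=c['frame'].astype(int)[170:300,200:330]
m=(fr.min(2)>150)
ys,xs=np.nonzero(m&(np.arange(130)[:,None]<55)); print(len(xs),xs.min()+200,xs.max()+200,ys.min()+170)
P=np.array([onz(c,(x+200,y+170),.02) for x,y in zip(xs,ys)])
A=np.c_[2*P[:,:2],np.ones(len(P))]; s=np.linalg.lstsq(A,(P[:,:2]**2).sum(1),rcond=None)[0]
print('ring centre',s[:2],'r',np.sqrt(s[2]+s[0]**2+s[1]**2))
E
```

```text
{'time_s': 28.025, 'q': [-0.898, 0.5338, 1.529, -0.0, 1.0779, -0.8036], 'eef_pos': [0.4887, -0.4242, 0.0533], 'eef_rot': [0.0004, 0.7397, 0.673, -0.0], 'wrist_force': [0.2189, 0.9511, -2.018], 'torque': [-0.0218, -0.0811, 0.0216], 'opening': 0.1905}
793 212 302 185
ring centre [ 0.48875491 -0.41375976] r 0.014893967961475865
```

View pics/w20z.png

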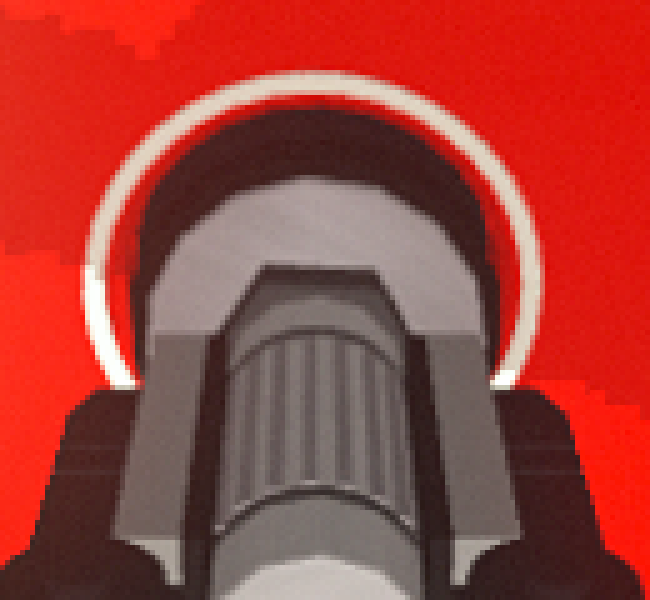

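```bash
python3 - <<'E'
from h import *
def circ(P):
    A=np.c_[2*P[:,:2],np.ones(len(P))]; s=np.linalg.lstsq(A,(P[:,:2]**2).sum(1),rcond=None)[0]; return s[:2],np.sqrt(s[2]+s[0]**2+s[1]**2)
tx=np.array([.0945,.9955]);ty=np.array([.9955,-.0945])
for f,tcp in (('w20',[.4887,-.4242,.0533]),('w19',[.4899,-.4234,.078])):
    tcp=np.array(tcp);c=load(f);fr=c['frame'].astype(int)
    m=(fr.min(2)>140); yy,xx=np.mgrid[:384,:512]
    # ring only: outside ellipse of the cup
    m&=(yy>175)&(yy<244)&(xx>205)&(xx<310)&~((xx>222)&(xx<296)&(yy>203))
    ys,xs=np.nonzero(m); P=np.array([onz(c,(x,y),.02) for x,y in zip(xs,ys)]); s,r=circ(P); d=s-tcp[:2]
    print(f,len(xs),s,r,'rel tool xy',d@tx,d@ty)
# sole in w17: edge points of rubber bottom (left/right/top) by column scan against light background
c=load('w17');tcp=np.array([.4166,-.2329,.1821]);g=c['frame'].astype(int).sum(2)
pts=[]
for x in range(226,292,3):
    col=g[185:235,x]; k=np.argmax(col<250); pts.append((x,185+k-.5))
print(pts[::3])
for h in (.026,.028):
    P=np.array([onz(c,p,tcp[2]-h) for p in pts]); s,r=circ(P); d=s-tcp[:2]
    # fixed radius fit
    from scipy.optimize import least_squares
    q=least_squares(lambda v:np.hypot(P[:,0]-v[0],P[:,1]-v[1])-.02,tcp[:2]).x-tcp[:2]
    print(h,r,'free',d@tx,d@ty,'r20',q@tx,q@ty)
E
```

```text
w20 616 [ 0.48785032 -0.42621563] 0.02494196287569113 rel tool xy -0.002086855608089891 -0.0006553813544135856
w19 405 [ 0.4878118  -0.42629201] 0.02498083287253825 rel tool xy -0.0030763356080971043 -0.0018055102174591225
[(226, np.float64(215.5)), (235, np.float64(204.5)), (244, np.float64(200.5)), (253, np.float64(197.5)), (262, np.float64(197.5)), (271, np.float64(199.5)), (280, np.float64(204.5)), (289, np.float64(214.5))]
0.026 0.019348531071943606 free -0.0004153493056094788 -0.0003270868660033203 r20 -0.001169038854320556 -0.0003223874769405377
0.028 0.01957726599154957 free -0.0013336558432446577 -0.00033740369874814 r20 -0.0018244672750483786 -0.000334223268194101
```

Call:
drive_tool:
  deltas:
    - {"slide": [-0.01,-0.006,0.05],"delta_rot": [0,0,0],"hand": 0}
    - {"slide": [0,0,0.03],"delta_rot": [0,0,0],"hand": 0}
    - {"slide": [0,0,0.03],"delta_rot": [0,0,0],"hand": 0}
    - {"slide": [0,0,0.02],"delta_rot": [0,0,0],"hand": 0}
    - {"slide": [0,0,0],"delta_rot": [0,0,0],"hand": 0}

```text
time_s: 28.7
eef_pos: [0.488, -0.4243, 0.0462]
eef_rot: [-0.0, 0.74, 0.673, 0.0]
wrist_force: [-0.0, -0.3, -1.8]
opening: 0.193
```

Call:
drive_tool:
  deltas:
    - {"slide": [0,0,0.03],"delta_rot": [0,0,0],"hand": 0}
    - {"slide": [0,0,0.03],"delta_rot": [0,0,0],"hand": 0}
    - {"slide": [0,0,0.03],"delta_rot": [0,0,0],"hand": 0}
    - {"slide": [0,0,0.02],"delta_rot": [0,0,0],"hand": 0}
    - {"slide": [0,0,0],"delta_rot": [0,0,0],"hand": 0}

```text
time_s: 29.32
eef_pos: [0.488, -0.4243, 0.0407]
eef_rot: [-0.0, 0.74, 0.673, 0.0]
wrist_force: [-0.6, 1.0, -0.6]
opening: 0.194
```

Call:
drive_tool:
  deltas:
    - {"slide": [0,0,0.02],"delta_rot": [0,0,0],"hand": 0}
    - {"slide": [0,0,0.02],"delta_rot": [0,0,0],"hand": 0}
    - {"slide": [0,0,0.01],"delta_rot": [0,0,0],"hand": 0}
    - {"slide": [0,0,0],"delta_rot": [0,0,0],"hand": 0}
    - {"slide": [0,0,0],"delta_rot": [0,0,0],"hand": 0}

```text
time_s: 29.95
eef_pos: [0.4881, -0.4244, 0.0384]
eef_rot: [0.0, 0.74, 0.673, 0.0]
wrist_force: [-0.7, 0.7, -0.9]
opening: 0.189
```

Call:
drive_tool:
  deltas:
    - {"slide": [0,0,0.01],"delta_rot": [0,0,0],"hand": 0}
    - {"slide": [0,0,0.01],"delta_rot": [0,0,0],"hand": 0}
    - {"slide": [0,0,0],"delta_rot": [0,0,0],"hand": 0}
    - {"slide": [0,0,0],"delta_rot": [0,0,0],"hand": 0}
    - {"slide": [0,0,0],"delta_rot": [0,0,0],"hand": 0}

```text
time_s: 30.58
eef_pos: [0.4881, -0.4245, 0.0377]
eef_rot: [0.0, 0.74, 0.673, -0.0]
wrist_force: [-2.0, 2.1, 6.8]
opening: 0.197
```

Call:
drive_tool:
  deltas:
    - {"slide": [0,0,-0.01],"delta_rot": [0,0,0],"hand": 0}
    - {"slide": [0,0,0],"delta_rot": [0,0,0],"hand": 0.2}
    - {"slide": [0,0,0],"delta_rot": [0,0,0],"hand": 0.4}
    - {"slide": [0,0,0],"delta_rot": [0,0,0],"hand": 0.5}
    - {"slide": [0,0,0],"delta_rot": [0,0,0],"hand": 0.5}

```text
time_s: 31.2
eef_pos: [0.488, -0.4244, 0.0376]
eef_rot: [-0.0, 0.74, 0.673, 0.0]
wrist_force: [-0.4, -0.1, -0.3]
opening: 0.502
```

Call:
drive_tool:
  deltas:
    - {"slide": [0,0,-0.3],"delta_rot": [0,0,0],"hand": 0.5}
    - {"slide": [0,0,-0.8],"delta_rot": [0,0,0],"hand": 0.5}
    - {"slide": [0,0,-0.8],"delta_rot": [0,0,0],"hand": 0.5}
    - {"slide": [0,0,-0.8],"delta_rot": [0,0,0],"hand": 0.5}
    - {"slide": [0,0,0],"delta_rot": [0,0,0],"hand": 0.5}

```text
time_s: 31.82
eef_pos: [0.49, -0.4267, 0.1789]
eef_rot: [0.005, 0.74, 0.673, -0.0]
wrist_force: [0.3, -0.1, 0.7]
opening: 0.497
```

Call:
drive_tool:
  deltas:
    - {"slide": [-0.5,0,-0.3],"delta_rot": [0,0,0],"hand": 0.5}
    - {"slide": [-0.8,-0.4,0],"delta_rot": [0,0,0],"hand": 0.5}
    - {"slide": [-0.6,-0.6,0],"delta_rot": [0,0,0],"hand": 0.5}
    - {"slide": [0,-0.4,0],"delta_rot": [0,0,0],"hand": 0.5}
    - {"slide": [0,0,0],"delta_rot": [0,0,0],"hand": 0.5}

```text
time_s: 32.45
eef_pos: [0.408, -0.5124, 0.1874]
eef_rot: [-0.001, 0.74, 0.672, 0.0]
wrist_force: [0.9, 0.2, -0.4]
opening: 0.498
```

```bash
python3 - <<'E'
from h import *
o=obs()
for n in('wrist','top','side'): snap(n,n+'21')
t=cv2.imread('pics/top21.png'); s=cv2.imread('pics/side21.png')
cv2.imwrite('pics/t21.png',cv2.resize(t[165:265,195:395],None,fx=4,fy=4,interpolation=2))
cv2.imwrite('pics/s21.png',cv2.resize(s[140:265,235:345],None,fx=4.8,fy=4.8,interpolation=2))
E
```

```text
{'time_s': 32.45, 'q': [-1.0792, 0.3938, 1.4304, -0.0, 1.3188, -0.9827], 'eef_pos': [0.408, -0.5124, 0.1874], 'eef_rot': [-0.0007, 0.7404, 0.6722, 0.0002], 'wrist_force': [0.9401, 0.2186, -0.3924], 'torque': [-0.0744, -0.0222, -0.004], 'opening': 0.4977}
```

View pics/wrist21.png

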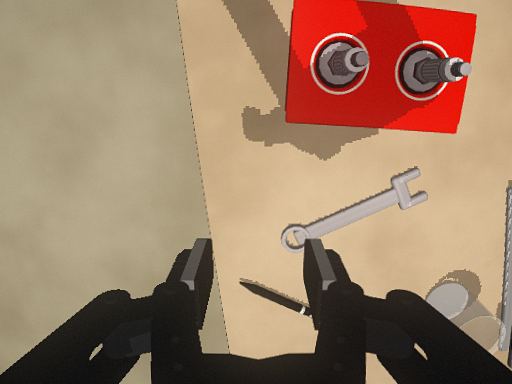

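View pics/t21.png

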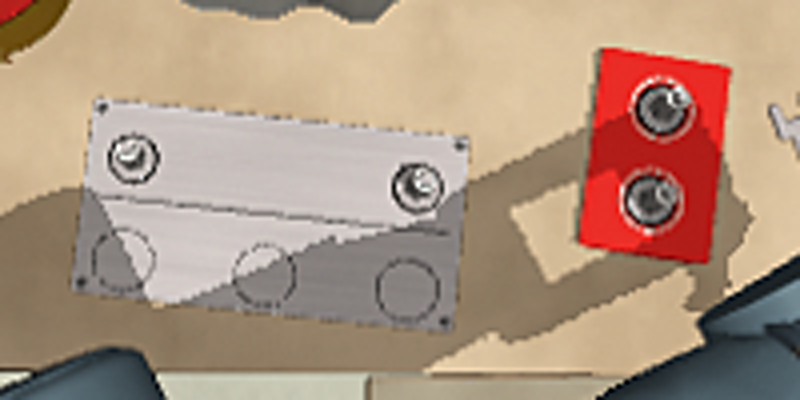

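View pics/s21.png

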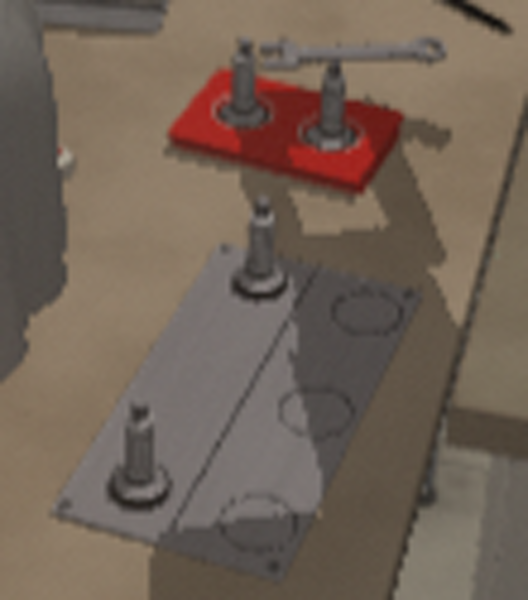

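View pics/top21.png

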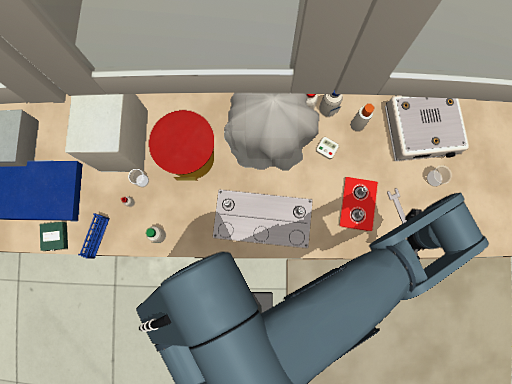

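```bash
python3 -c "
from bench import ctrl
print(ctrl.hand_in())"
```

```text
the job is handed in; nothing more can be done
None
```

I dragged all three feet past the line. The ring_2 foot dragged least, so it now stands in the empty tray pocket, fully down and let go. The job is handed in; the arm had finished at 32.5 s.

| Foot | Drag force ÷ press | Press while sliding |
|---|---|---|
| ring_1 | 0.78–0.85 | 11.7–19.3 N |
| ring_2 | 0.53–0.63, and 0.55 on a repeat drag | 10.8–13.9 N |
| ring_3 | 0.82–0.90 | 10.7–14.8 N |

**Final checks:** The last pictures show the ring_1 and ring_3 feet upright, with their whole soles about 10 mm past the line. The discarded foot touched the pocket floor at the expected height. The old foot, bottle, timer, dropper and spanner look unmoved, and the gripper is clear of everything.

**What disagreed:**
- **Ratio for the glazed foot:** it read about two-thirds of the others, not the "about half" you gave, and above the stated 0.3–0.42. I didn't find the cause; the force readings wander by about 1 N and don't include the foot's weight. A short reverse drag at only 4.9 N read about 0.69, but that was too light a press to trust. The ring_2 foot was still clearly the lowest.
- **Press on ring_1:** it rose to about 19 N for part of the drag, above the 10 N you asked for but under the 25 N limit in every reading. I cut it to about 12 N for the last stretch.

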